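# Move a bayonet screening can to the other valve

## Robot

A 7-joint arm with a two-finger parallel gripper is mounted at the origin on a cart in front of the work surface, level with it; the furniture and walls round the work are solid. World frame = base frame: x ahead of the robot, y to its left, z up, the work surface at z = 0. Lengths are in m, angles in rad, forces in N, time in s.
With the tool pointing down it reaches from about 0.35 to 0.9 m from the base axis. Payload 8.1 kg.
Tool frame: the origin (TCP) lies midway between the tips of the shut fingers; the grasp point (between the pads) lies 19 mm behind it (arm.hold_point_z is the z of the grasp point in the tool frame, in m); z points along the fingers, y is the line along which they close (so a half turn about z gives the same grasp; the last joint's range is limited). The gripper opens to 92 mm and grips with 3 to 60 N. Pads are 19 mm wide; open, the fingers measure 130 mm over their backs; the gripper's body (75 mm by 190 mm) begins 47 mm behind the grasp point.
Start: joints at [1.117, 0.434, 0.025, 1.573, -0.012, 1.134, -0.075], TCP at [0.215, -0.587, 0.198] pointing down, gripper open.
Joint ranges: [-2.62, 2.62], [-0.44, 2.09], [-1.27, 1.32], [0.08, 2.57], [-1.32, 4.46], [0.12, 2], [-2.74, 2.74]. Speed limits (rad/s): [2.22, 2.22, 3.01, 3.01, 3.14, 3.14, 3.14].

## Interface

Orientations are given as a rotation vector (axis times angle).
In Python, from cell import arm, get_image, camera_params, job gives the robot as it stands.
- The arm moves only by the tool send_rows, never from a script. Its argument "deltas" is a list of rows, each a list of 3 entries, a list of its own where there are three numbers: the shift along the world's x, y, z in m, then the turn, a rotation vector about the world's x, y, z in rad, then the finger opening in m, from 0 to 0.0918. In form: [[[tx, ty, tz], [ax, ay, az], gripper], ...]. A call has exactly 10 rows; each row shifts and turns the commanded pose from where the row before left it; what a row does not reach is not made up. A row lasts 1/10 s, in which the tool goes at most 50 mm and 8.59 degrees, less where a joint would pass 70% of its speed; a pose out of reach is approached as far as the arm can. A call with a gripper value outside its range is refused whole. The fingers move at their own pace and stop on an object; "force" is the grip in N (left out, the last holds). Time passes only in rows, so rows that do not move let the fingers close, or fill a call up. It gives the time, the measured TCP pose, the force and the opening at its end, in the units of the state.
- arm.observe(): the state, without advancing time (a new reading comes with each control period).
- get_image(name): name is "scene" or "top" or "wrist"; returns the picture (480x640x3 uint8, red, green, blue); there is no depth.
- camera_params(name): a dict with "fov_y" (degrees; the focal length in pixels is half the picture's height over the tangent of half this angle, whatever the lens; pixels are square), "cx", "cy" (the principal point, pixels), "rvec" (rotation vector, rad) and "tvec" (3), from world to camera coordinates, as OpenCV has them. Camera axes: x right, y down, z forward; pixel columns grow to the right and rows downward; lengths in m; the calibration is good to about 2 mm. A picture is of the moment at which its call begins: read the wrist's pose just before it. camera_params takes no time and is no camera call; for the wrist camera it gives the pose at the moment of the call.
- job.sign_off(): hands the job in, once; it reports no verdict.
The state is a dict: "clock": time; "joints": joint angles; "dq": joint speeds; "joint_efforts": joint torques, N m; "position": TCP position; "ee_rot": TCP orientation; "force": force on the tool from outside, world axes, zero at the start; "ft_torque": the same for the moment, N m; "width": opening from 0.0 (shut) to 1.0 (fully open).
Only numpy, scipy, OpenCV 4.12 (cv2) and the standard library are available. Lean on these libraries where they do the work, as an engineer would, in place of code of your own. Each camera call takes 0.05 s, during which the arm holds its last target. There are 200 camera calls.

## Task

The aluminium screening can on this radio chassis was put over the wrong valve. Press it down against its spring, turn it anticlockwise to free it and lift it straight off without drawing the valve out of its socket. Then fit it over the bare valve in the other bayonet holder, the one with two brass pins: press it down and turn it clockwise until it springs back up and stays locked, with both valves still fully in their sockets and everything else left undisturbed.

Things in the scene. Friction and masses are not known exactly. Their poses are not given: they have to be found in the camera images.
- can: aluminium screening can, 35 mm across, 105 mm tall, about 60 g, starts locked on holder_a. Origin on the axis at the open lower rim, z up. The top 16 mm are solid, below it is a 29 mm bore. Two J-slots in the rim: entries 9 mm wide at +x and -x (black index line on top), each with a crosswise leg counter-clockwise from above, ending in a notch, so it locks as the can is turned clockwise
- can_top (a point): centre of the can's top face, 105 mm above its origin. To free the can: press down 5 to 7 mm from locked (10 to 12 N), turn it 70 degrees anticlockwise (seen from above) while pressed, then lift straight up
- can_spring (a joint): spring plate inside the can that bears on the valve's tip: 0 when locked (6 N), -0.0075 m when relaxed, 0.8 N more per mm pressed; it meets the tip when the rim is 17 mm above the holder's origin
- lock_b (a point): holder_b's origin, z up, x along the direction of the can's x when locked. To lock: can x along the pins' line (either way; +-2.5 mm play at the pins); they enter the slots at 19.5 mm rim height; press the rim to 2.5 to 5 mm (bottoms at 2); turn 70 degrees clockwise seen from above (stop at 75); let the spring lift it into the notch: rim at 9.5 mm, a few degrees of play
- holder_a: bayonet valveholder fixed on the deck, the one on which the can starts: 43 mm round steel base plate 2 mm thick, black skirt 26 mm across and 24 mm high, two square brass pins 4 mm thick reaching 18 mm from the axis, centres 17.5 mm up; in it a glass valve 22 mm across, tip 88 mm above the origin. Origin on the axis under the plate; z up, x along the two pins (at +x and -x)
- holder_b: bayonet valveholder fixed on the deck, the other one, whose valve starts bare: 43 mm round steel base plate 2 mm thick, black skirt 26 mm across and 24 mm high, two square brass pins 4 mm thick reaching 18 mm from the axis, centres 17.5 mm up; in it a glass valve 22 mm across, tip 88 mm above the origin. Origin on the axis under the plate; z up, x along the two pins (at +x and -x)
- socketed_valve_a (a joint): how far the valve in holder_a is drawn up out of its socket, m: 0 fully in; its contacts hold it with only about 2.5 N
- socketed_valve_b (a joint): the same for the valve in holder_b
- socketed_valve_a_tip (a point): tip of the glass valve in holder_a
- socketed_valve_b_tip (a point): tip of the glass valve in holder_b
- chassis: steel radio chassis, heavy, fixed: deck 170 x 310 mm, 55 mm high, which carries the holders, a transformer (to 121 mm above the bench), a tall capacitor (124 mm), two square cans (113 mm) and two small valves without skirts (100 mm). Origin under it on the bench; the deck reaches x -44 to +126, y +-155 mm; spindles stick out at -x
- trimmer_tool: thin screwdriver with wooden handle, 128 mm long, lying on the front edge of the deck; bystander
- red_carton: red carton 30x70x30 mm; bystander
- blue_carton: blue carton 36x36x85 mm, upright; bystander. Behind it stands the large fixed radio, 0.41 m high: its front runs from about x 0.47, y 0.5 to x 0.6, y -0.13 (world), so keep the arm in front of it when crossing from the left
- solder: reel of solder, 59 mm in diameter, 43 mm high; bystander
- red_pliers: red pliers, 167 mm long; bystander
- red_screwdriver: red screwdriver, 163 mm long; bystander

How it is judged:
On the way, in this order (a step that is already met when the one before it is completed fails the run):
1. the can is pressed down on the first holder and turned out of its lock (z of can in the frame of holder_a below 0.0085 m and horizontal distance between can and holder_a below 0.004 m and angle between the x axis of can and the x axis of holder_a, either way round below 0.6 rad), for 0.05 s.
2. the can is lifted clear above the first valve (rim higher than the valve's tip), still upright (z of can in the frame of holder_a above 0.09 m and angle between can's own z axis and vertical below 0.25 rad), for 0.1 s.
3. the can is pressed down on the other holder with its slots over the pins (z of can in the frame of holder_b below 0.0085 m and horizontal distance between can and holder_b below 0.004 m and angle between the x axis of can and the x axis of holder_b, either way round below 0.6 rad), for 0.05 s.
At the end, for the whole second after the job is handed in: the can is locked on holder_b: on its axis within 3 mm, rim sprung back up to 8 to 11.5 mm above the holder's origin, x within 9 degrees of the locked direction, tilt under 4.5 degrees, at rest; both valves within 2 mm of fully in (x of can in the frame of holder_b between -0.003 and 0.003 m and y of can in the frame of holder_b between -0.003 and 0.003 m and z of can in the frame of holder_b between 0.008 and 0.0115 m and angle between can's own z axis and vertical below 0.08 rad and angle between the x axis of lock_b and the x axis of can, either way round below 0.16 rad and value of joint each of socketed_valve_a, socketed_valve_b below 0.002 m and linear speed of can below 0.01 m/s and angular speed of can below 0.1 rad/s); the robot touches nothing.
It fails at once if a valve is drawn more than 4 mm out of its socket (value of joint any of socketed_valve_a, socketed_valve_b above 0.004 m).
It fails at once if a bystander is moved more than 20 mm (distance of any of trimmer_tool, red_carton, blue_carton, solder, red_pliers, red_screwdriver from where it was at the start of the episode above 0.02 m).
It also fails if it takes over 48 s, if anything falls off the work surface, if the arm or the gripper's body presses on something with over 40 N, if the wrist force passes 120 N, or if a joint passes its speed limit or range.

## Working session

There is one attempt and no reset: what is moved stays moved. The work goes in short steps, Python scripts to look and compute and a tool call to move; the robot and the scene stay as the last step left them, time stands still between calls to the robot, and variables do not carry over. Pictures are saved under pics/ and viewed, on a budget of 10 in all, crops included, one or two more only if the job needs it, and the job is handed in when it is done.

Besides the shell and the picture viewer there is one more tool, called after "Call:" in YAML: its name, and indented under it one key for each argument. send_rows: Moves the arm, as the interface text tells. Its arguments: {"type":"object","properties":{"deltas":{"type":"array","items":{"type":"array"}},"force":{"type":"number"}},"required":["deltas"]}

```bash
ls; mkdir -p pics; cat > h.py <<'E'
import numpy as np, cv2
from cell import arm, get_image, camera_params, job
def save(n,f):
    im=get_image(n); cv2.imwrite('pics/'+f,im[:,:,::-1]); return im
def K(p):
    f=240/np.tan(np.radians(p['fov_y']/2)); return np.array([[f,0,p['cx']],[0,f,p['cy']],[0,0,1]])
def ray(p,u,v):
    R=cv2.Rodrigues(np.array(p['rvec'],float))[0]; t=np.array(p['tvec'],float)
    return -R.T@t, R.T@np.linalg.inv(K(p))@np.array([u,v,1.])
def onz(p,u,v,z):
    c,d=ray(p,u,v); return c+d*(z-c[2])/d[2]
def proj(p,X):
    return cv2.projectPoints(np.array(X,float).reshape(-1,3),np.array(p['rvec'],float),np.array(p['tvec'],float),K(p),None)[0].reshape(-1,2)
E
python3 - <<'E'
from h import *
np.set_printoptions(precision=3,suppress=True)
for n in ('scene','top','wrist'):
    save(n,n+'0.png'); p=camera_params(n); print(n,p,ray(p,320,240))
print(arm.observe(),arm.hold_point_z)
E
```

```text
pics
scene {'fov_y': 47.92947313847644, 'cx': 330.4762727243203, 'cy': 234.0394958336023, 'rvec': array([ 0.698, -2.46 ,  1.281]), 'tvec': array([0.39 , 0.256, 1.311])} (array([-0.192,  0.985,  0.964]), array([ 0.467, -0.672, -0.576]))
top {'fov_y': 46.041236552541854, 'cx': 319.0578306651101, 'cy': 232.57206710897742, 'rvec': array([ 2.153, -2.216,  0.037]), 'tvec': array([-0.035,  0.491,  1.328])} (array([ 0.418, -0.075,  1.351]), array([ 0.041,  0.018, -0.999]))
wrist {'fov_y': 66.43159826711732, 'cx': 318.63163525399636, 'cy': 243.38837604390199, 'rvec': array([-2.37 ,  1.656,  0.248]), 'tvec': array([-0.624, -0.036,  0.39 ])} (array([ 0.289, -0.56 ,  0.383]), array([-0.263, -0.098, -0.96 ]))
{'clock': 0.15, 'joints': array([ 1.117,  0.435,  0.025,  1.574, -0.012,  1.134, -0.075]), 'dq': array([-0.001, -0.003,  0.002, -0.002,  0.001, -0.001,  0.001]), 'joint_efforts': array([  0.002, -66.826,   0.986, -31.469,  -0.06 ,   0.039,   0.   ]), 'position': array([ 0.215, -0.587,  0.197]), 'ee_rot': array([-3.092, -0.548,  0.   ]), 'force': array([0.177, 0.343, 0.198]), 'ft_torque': array([ 0.011, -0.04 ,  0.046]), 'width': 0.9972322165635568} -0.0188
```

View pics/top0.png

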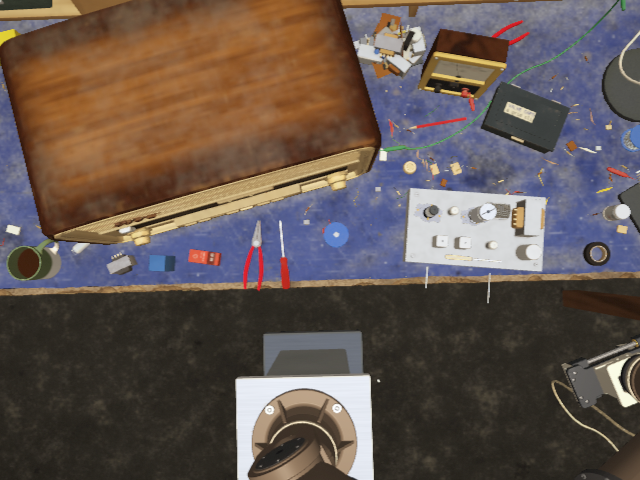

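View pics/scene0.png

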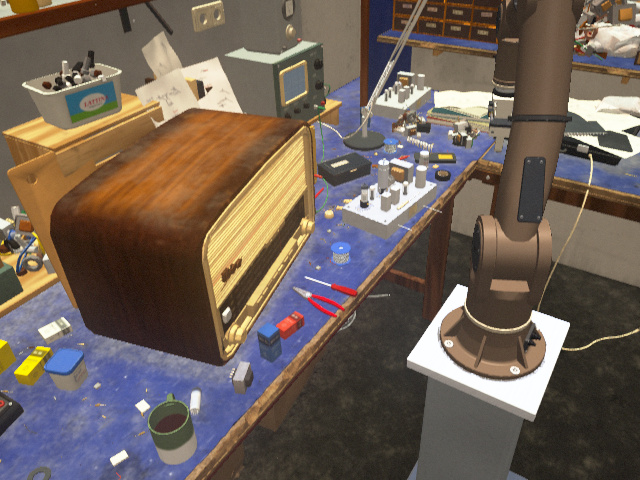

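The top view shows the chassis, centred near (476,229). The can with its index line is at (488,211), and what looks like the bare valve is at (430,211). I'll take an enlarged crop alongside the wrist view.

```bash
python3 - <<'E'
from h import *
np.set_printoptions(precision=4,suppress=True)
a=cv2.imread('pics/top0.png')[180:280,395:555]; a=cv2.resize(a,(800,500),interpolation=cv2.INTER_CUBIC)
cv2.imwrite('pics/crop1.png',a)
p=camera_params('top')
print('deck corners',[onz(p,*c,.055)[:2] for c in((410,188),(546,198),(545,270),(405,263))])
print('can',onz(p,488,211,.055+.0095+.105),'b',onz(p,430,211,.143))
E
```

```text
deck corners [array([ 0.5838, -0.262 ]), array([ 0.5511, -0.571 ]), array([ 0.387 , -0.5606]), array([ 0.412 , -0.2443])]
can [ 0.5158 -0.4058  0.1695] b [ 0.5217 -0.2901  0.143 ]
```

View pics/crop1.png

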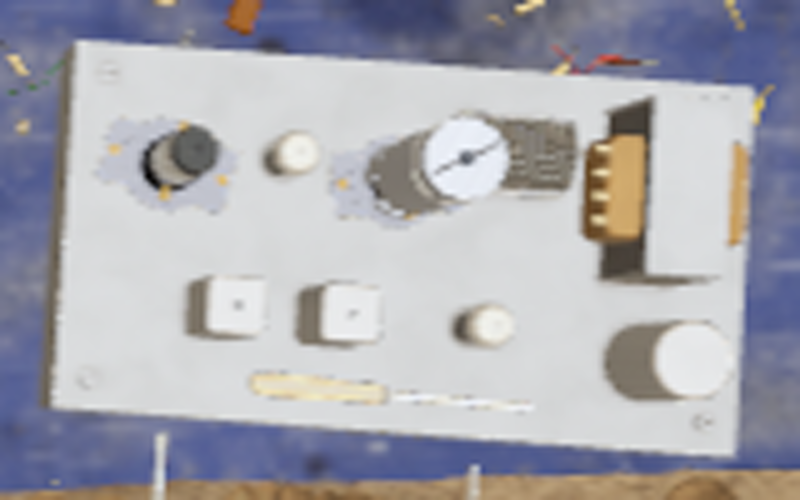

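View pics/wrist0.png

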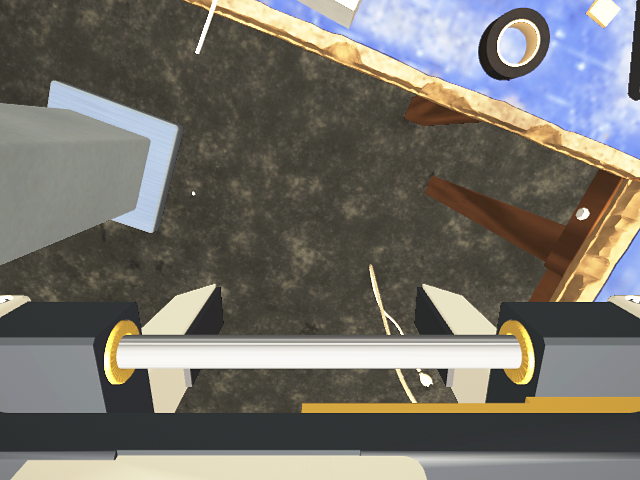

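The crop shows the can with its index line at (465,158), clear of its neighbours at the top. The bare valve's tip is at (195,150), and brass specks mark its pins. The wrist view shows only the floor and the bench edge. I'll move above the middle between the two holders for a close view.

Call:
send_rows:
  deltas:
    - [[0.01, 0.01, 0.045], [0, 0, 0], 0.0918]
    - [[0.01, 0.01, 0.045], [0, 0, 0], 0.0918]
    - [[0.01, 0.01, 0.045], [0, 0, 0], 0.0918]
    - [[0.04, 0.03, 0], [0, 0, 0], 0.0918]
    - [[0.04, 0.03, 0], [0, 0, 0], 0.0918]
    - [[0.04, 0.03, 0], [0, 0, 0], 0.0918]
    - [[0.04, 0.03, 0], [0, 0, 0], 0.0918]
    - [[0.04, 0.03, 0], [0, 0, 0], 0.0918]
    - [[0.04, 0.03, 0], [0, 0, 0], 0.0918]
    - [[0.04, 0.03, 0], [0, 0, 0], 0.0918]
  force: 40

```text
clock: 1.15
position: [0.526, -0.3455, 0.3324]
ee_rot: [-3.093, -0.548, 0.0]
force: [0.7, -0.4, 0.5]
width: 0.997
```

```bash
python3 - <<'E'
from h import *
import json
np.set_printoptions(precision=4,suppress=True)
s=arm.observe();print(s)
p=camera_params('wrist'); save('wrist','w1.png'); print(p)
json.dump({k:np.array(v).tolist() for k,v in p.items()},open('w1.json','w'))
print(arm.observe()['position'])
E
```

```text
{'clock': 1.15, 'joints': array([ 0.569 ,  0.379 , -0.1101,  1.3287,  0.0411,  1.4363, -0.7592]), 'dq': array([-0.6714,  0.2903, -0.1339, -0.4207,  0.081 ,  0.1346, -0.7962]), 'joint_efforts': array([  4.0709, -69.5879,  -1.3609, -32.262 ,  -0.4145,  -0.0696,
         1.6102]), 'position': array([ 0.526 , -0.3455,  0.3324]), 'ee_rot': array([-3.0934, -0.5477,  0.0003]), 'force': array([ 0.6809, -0.3679,  0.5248]), 'ft_torque': array([-0.0469, -0.0102,  0.0098]), 'width': 0.9974573585930454}
{'fov_y': 66.43159826711732, 'cx': 318.63163525399636, 'cy': 243.38837604390199, 'rvec': array([-2.3693,  1.6559,  0.2464]), 'tvec': array([-0.5051,  0.284 ,  0.6281])}
[ 0.5335 -0.3366  0.3315]
```

View pics/w1.png

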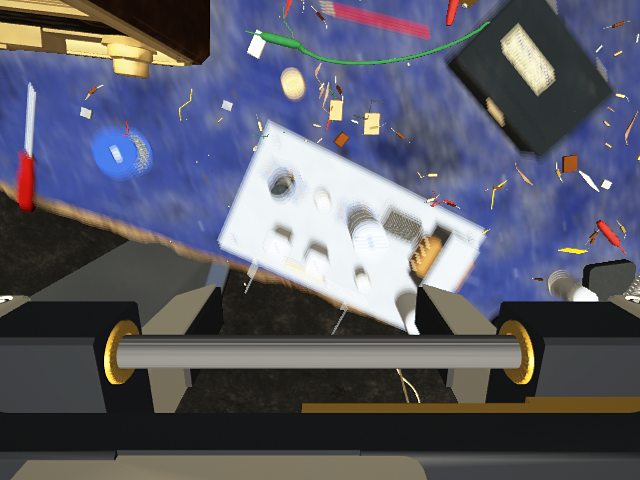

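The picture is blurred because the arm was still moving. I'll come closer and let it settle.

Call:
send_rows:
  deltas:
    - [[-0.012, -0.005, -0.02], [0, 0, 0], 0.0918]
    - [[-0.012, -0.005, -0.02], [0, 0, 0], 0.0918]
    - [[-0.012, -0.005, -0.02], [0, 0, 0], 0.0918]
    - [[-0.012, -0.005, -0.02], [0, 0, 0], 0.0918]
    - [[-0.012, -0.005, -0.02], [0, 0, 0], 0.0918]
    - [[-0.005, -0.003, -0.018], [0, 0, 0], 0.0918]
    - [[0, 0, 0], [0, 0, 0], 0.0918]
    - [[0, 0, 0], [0, 0, 0], 0.0918]
    - [[0, 0, 0], [0, 0, 0], 0.0918]
    - [[0, 0, 0], [0, 0, 0], 0.0918]

```text
clock: 2.2
position: [0.4608, -0.3749, 0.2156]
ee_rot: [3.092, 0.549, 0.002]
force: [-0.3, 0.1, 0.2]
width: 0.999
```

```bash
python3 - <<'E'
from h import *
import json
np.set_printoptions(precision=4,suppress=True)
s=arm.observe();print(s['position'],s['joints'])
p=camera_params('wrist'); im=save('wrist','w2.png')
json.dump({k:np.array(v).tolist() for k,v in p.items()},open('w2.json','w'))
print(ray(p,320,240), proj(p,[[.516,-.406,.1695],[.5217,-.29,.143]]))
E
```

```text
[ 0.4608 -0.3749  0.2156] [ 0.6687  0.3746 -0.1046  1.6204  0.0418  1.1469 -0.6651]
(array([ 0.5344, -0.348 ,  0.4016]), array([-0.2612, -0.1005, -0.9601])) [[394.065  194.0936]
 [230.4558 120.3086]]
```

View pics/w2.png

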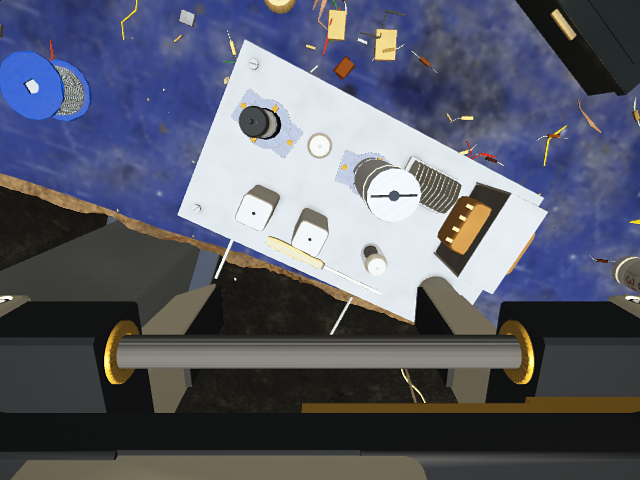

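The view is sharp. The can top is at (393,195), which agrees with the top view (predicted 394,194). Valve B's dark cap is at about (252,123), and brass bits can be seen around it. I'll enlarge both regions.

```bash
python3 - <<'E'
from h import *
import json
np.set_printoptions(precision=4,suppress=True)
im=cv2.imread('pics/w2.png')
a=cv2.resize(im[80:170,220:310],(540,540),interpolation=cv2.INTER_CUBIC)
b=cv2.resize(im[190-45:190+45,330:372],(252,540),interpolation=cv2.INTER_CUBIC)
cv2.imwrite('pics/crop2.png',np.hstack([a,b]))
p=json.load(open('w2.json')); pt=camera_params('top')
hsv=cv2.cvtColor(im,cv2.COLOR_BGR2HSV)
# can top
m=((hsv[...,2]>200)&(hsv[...,1]<40)).astype('uint8')
g=cv2.cvtColor(im,cv2.COLOR_BGR2GRAY)
c=cv2.HoughCircles(cv2.medianBlur(g,3)[150:240,340:440],cv2.HOUGH_GRADIENT,1,30,param1=120,param2=15,minRadius=20,maxRadius=35);print('circ',c)
roi=g[180:210,375:413]<90; v,u=np.nonzero(roi); u=u+375;v=v+180
l=cv2.fitLine(np.c_[u,v].astype(np.float32),cv2.DIST_L2,0,.01,.01).ravel(); print(l,len(u),u.min(),u.max())
P=[onz(p,l[2]+s*l[0],l[3]+s*l[1],.1695) for s in(-20,20)]; d=P[1]-P[0]; print('can c',onz(p,l[2],l[3],.1695),'mid',onz(p,(u.min()+u.max())/2,l[3],.1695),'idx deg',np.degrees(np.arctan2(d[1],d[0])))
# brass
m=(hsv[...,0]>8)&(hsv[...,0]<30)&(hsv[...,1]>110)&(hsv[...,2]>90)
n,_,st,ce=cv2.connectedComponentsWithStats(m.astype('uint8'))
for i in range(1,n):
    if 220<ce[i][0]<420 and 80<ce[i][1]<225: print(ce[i],st[i],onz(p,*ce[i],.0725)[:2],onz(p,*ce[i],.057)[:2])
E
```

```text
circ [[[51.5 42.5 28.8]]]
[  0.9993  -0.0365 393.0648 195.1852] 108 375 412
can c [ 0.5151 -0.4057  0.1695] mid [ 0.5152 -0.4059  0.1695] idx deg -67.75133975974157
[243.087  105.2174] [241 103   5   6  23] [ 0.5335 -0.2808] [ 0.5335 -0.2776]
[274.4688 108.5625] [271 105   7   8  32] [ 0.5401 -0.3064] [ 0.5404 -0.3045]
[253.1579 139.2632] [251 138   6   4  19] [ 0.51   -0.2969] [ 0.5089 -0.2945]
[289.0909 142.0909] [287 140   5   5  22] [ 0.5185 -0.3268] [ 0.5178 -0.3258]
[378.8571 158.7143] [377 158   5   2   7] [ 0.5323 -0.4053] [ 0.5322 -0.408 ]
[344. 167.] [342 165   5   5  21] [ 0.5151 -0.3792] [ 0.5142 -0.3806]
```

View pics/crop2.png

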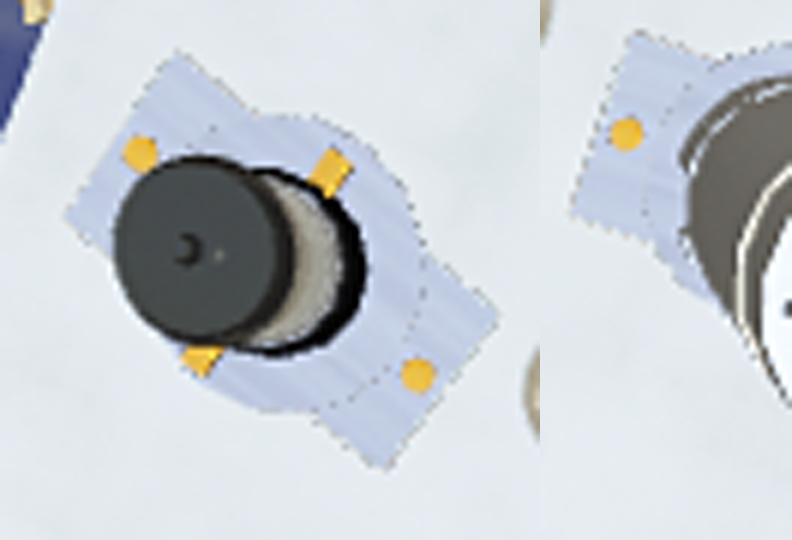

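```bash
python3 - <<'E'
from h import *
import json
np.set_printoptions(precision=4,suppress=True)
p=json.load(open('w2.json')); pt=camera_params('top')
print('tipB wrist',onz(p,253.3,121.7,.143)); 
print('can hough',onz(p,391.5,192.5,.1695),onz(p,393.06,195.18,.1695))
t=cv2.imread('pics/top0.png'); g=cv2.cvtColor(t,cv2.COLOR_BGR2GRAY)
m=(g[195:235,420:445]<85).astype('uint8'); v,u=np.nonzero(m)
print('tipB top',onz(pt,434,210,.143), 'can top',onz(pt,395+465/5,180+158/5,.1695), u.mean()+420,v.mean()+195)
print(cv2.Rodrigues(np.array([3.092,.549,.002]))[0])
E
```

```text
tipB wrist [ 0.5261 -0.3046  0.143 ]
can hough [ 0.5164 -0.4041  0.1695] [ 0.5151 -0.4057  0.1695]
tipB top [ 0.5236 -0.2987  0.143 ] can top [ 0.5145 -0.4058  0.1695] 427.9583333333333 213.125
[[ 0.9389  0.3443  0.0015]
 [ 0.3443 -0.9389 -0.001 ]
 [ 0.001   0.0014 -1.    ]]
```

Call:
send_rows:
  deltas:
    - [[0.0136, -0.0077, 0], [0, 0, 0], 0.0918]
    - [[0.0136, -0.0077, 0], [0, 0, 0], 0.0918]
    - [[0.0136, -0.0077, 0], [0, 0, 0], 0.0918]
    - [[0.0136, -0.0077, 0], [0, 0, 0], 0.0918]
    - [[0, 0, -0.018], [0, 0, 0], 0.0918]
    - [[0, 0, -0.018], [0, 0, 0], 0.0918]
    - [[0, 0, -0.018], [0, 0, 0], 0.0918]
    - [[0, 0, -0.018], [0, 0, 0], 0.0918]
    - [[0, 0, -0.005], [0, 0, 0], 0.07]
    - [[0, 0, 0], [0, 0, 0], 0.07]
  force: 40

```text
clock: 3.25
position: [0.5141, -0.4054, 0.1372]
ee_rot: [-3.093, -0.548, 0.001]
force: [0.4, -0.8, -0.0]
width: 0.873
```

```bash
python3 - <<'E'
from h import *
import json
np.set_printoptions(precision=4,suppress=True)
import time
p=camera_params('wrist'); im=save('wrist','w3.png'); s=arm.observe();print(s['position'],s['ee_rot'],s['width'],s['force'])
json.dump({k:np.array(v).tolist() for k,v in p.items()},open('w3.json','w'))
print(proj(p,[[.5151,-.4058,.1695]]))
E
```

```text
[ 0.5145 -0.4058  0.1381] [3.0931 0.5483 0.0006] 0.8329030329431282 [-0.4177  0.9078  0.4253]
[[319.4958 308.1029]]
```

View pics/w3.png

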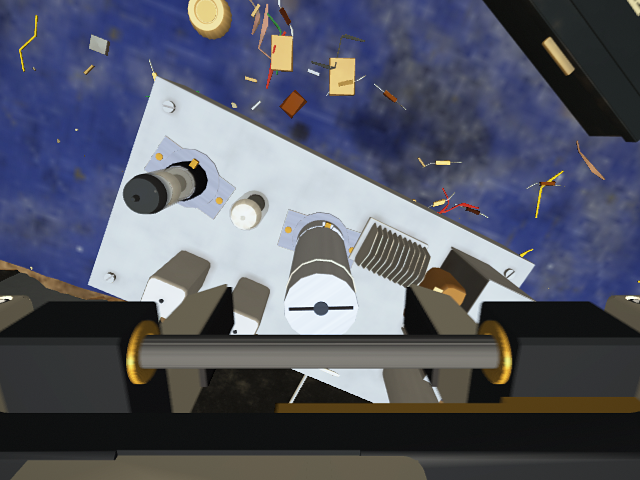

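The hub is at (320,308) against a prediction of (319.5,308), so the grasp is centred. Closing now.

Call:
send_rows:
  deltas:
    - [[0.0005, 0, 0], [0, 0, 0], 0.03]
    - [[0, 0, 0], [0, 0, 0], 0.03]
    - [[0, 0, 0], [0, 0, 0], 0.03]
    - [[0, 0, 0], [0, 0, 0], 0.03]
    - [[0, 0, 0], [0, 0, 0], 0.03]
    - [[0, 0, 0], [0, 0, 0], 0.03]
    - [[0, 0, 0], [0, 0, 0], 0.03]
    - [[0, 0, 0], [0, 0, 0], 0.03]
    - [[0, 0, 0], [0, 0, 0], 0.03]
    - [[0, 0, 0], [0, 0, 0], 0.03]
  force: 45

```text
clock: 4.3
position: [0.5148, -0.406, 0.1377]
ee_rot: [3.093, 0.548, 0.0]
force: [-0.6, -1.3, 1.1]
width: 0.352
```

```bash
python3 - <<'E'
from h import *
import json
np.set_printoptions(precision=4,suppress=True)
s=arm.observe();print(s['position'],s['ee_rot'],s['width'],s['force'],s['ft_torque'],s['joints'])
im=cv2.imread('pics/w3.png');p=json.load(open('w3.json'))
hsv=cv2.cvtColor(im,cv2.COLOR_BGR2HSV)
m=(hsv[...,0]>8)&(hsv[...,0]<30)&(hsv[...,1]>110)&(hsv[...,2]>90)
n,_,st,ce=cv2.connectedComponentsWithStats(m.astype('uint8'))
for i in range(1,n):
    if 120<ce[i][0]<370 and 140<ce[i][1]<270: print(ce[i],st[i],onz(p,*ce[i],.0725)[:2],onz(p,*ce[i],.057)[:2])
print('tipB',onz(p,136,198,.143))
E
```

```text
[ 0.5148 -0.406   0.1377] [3.093  0.5478 0.0004] 0.35155240093833856 [-0.582  -1.2596  1.097 ] [-0.2992 -0.1429  0.0431] [ 0.6491  0.5372 -0.0962  1.5578  0.0569  1.0489 -0.6822]
[158.7   156.175] [156 153   7   7  40] [ 0.537  -0.2836] [ 0.5338 -0.2777]
[193.5968 163.2903] [189 159  10  10  62] [ 0.5405 -0.3066] [ 0.5375 -0.3022]
[218.75   200.2812] [216 197   7   7  32] [ 0.5221 -0.3292] [ 0.518  -0.3262]
[327.5 224.7] [325 222   6   7  30] [ 0.5317 -0.4058] [ 0.5282 -0.4074]
[287.6333 229.3667] [285 227   6   6  30] [ 0.5188 -0.3805] [ 0.5146 -0.3806]
[350.4667 249.4667] [349 247   4   6  15] [ 0.5203 -0.4277] [ 0.5161 -0.4307]
tipB [ 0.5277 -0.3044  0.143 ]
```

Call:
send_rows:
  deltas:
    - [[0, 0, -0.001], [0, 0, 0], 0.03]
    - [[0, 0, -0.001], [0, 0, 0], 0.03]
    - [[0, 0, -0.001], [0, 0, 0], 0.03]
    - [[0, 0, -0.001], [0, 0, 0], 0.03]
    - [[0, 0, -0.001], [0, 0, 0], 0.03]
    - [[0, 0, -0.001], [0, 0, 0], 0.03]
    - [[0, 0, 0], [0, 0, 0], 0.03]
    - [[0, 0, 0], [0, 0, 0], 0.03]
    - [[0, 0, 0], [0, 0, 0], 0.03]
    - [[0, 0, 0], [0, 0, 0], 0.03]
  force: 55

```text
clock: 5.3
position: [0.5152, -0.4061, 0.1327]
ee_rot: [3.092, 0.548, 0.002]
force: [-1.0, 1.0, 8.7]
width: 0.346
```

```bash
python3 - <<'E'
from h import *
np.set_printoptions(precision=4,suppress=True)
s=arm.observe();print(s['position'],s['ee_rot'],s['width'],s['force'],s['ft_torque'])
E
```

```text
[ 0.5152 -0.4061  0.1327] [3.0922 0.5477 0.002 ] 0.34641929421927603 [-0.988   0.9978  8.7304] [-0.0148  0.2701 -0.0093]
```

Call:
send_rows:
  deltas:
    - [[0, 0, -0.0012], [0, 0, 0], 0.03]
    - [[0, 0, 0], [0, 0, 0.1357], 0.03]
    - [[0, 0, 0], [0, 0, 0.1357], 0.03]
    - [[0, 0, 0], [0, 0, 0.1357], 0.03]
    - [[0, 0, 0], [0, 0, 0.1357], 0.03]
    - [[0, 0, 0], [0, 0, 0.1357], 0.03]
    - [[0, 0, 0], [0, 0, 0.1357], 0.03]
    - [[0, 0, 0], [0, 0, 0.1357], 0.03]
    - [[0, 0, 0], [0, 0, 0.1357], 0.03]
    - [[0, 0, 0], [0, 0, 0.1357], 0.03]
  force: 55

```text
clock: 6.3
position: [0.5157, -0.406, 0.1318]
ee_rot: [2.212, 2.227, 0.001]
force: [-0.4, -0.0, 9.7]
width: 0.348
```

```bash
python3 - <<'E'
from h import *
import json
np.set_printoptions(precision=4,suppress=True)
for i in range(3):
    p=camera_params('wrist'); im=save('wrist','w4.png')
s=arm.observe();print(s['position'],s['ee_rot'],s['width'],s['force'],s['ft_torque'],np.degrees(2*np.arctan2(s['ee_rot'][1],s['ee_rot'][0])))
json.dump({k:np.array(v).tolist() for k,v in p.items()},open('w4.json','w'))
print(proj(p,[[.5151,-.4058,.1635]]))
E
```

```text
[ 0.5157 -0.406   0.1317] [2.217  2.2225 0.0018] 0.3503295367844686 [ 0.056  -0.2809  9.9648] [-0.02   -0.1238 -0.0323] 90.14012265808537
[[316.7463 308.1413]]
```

View pics/w4.png

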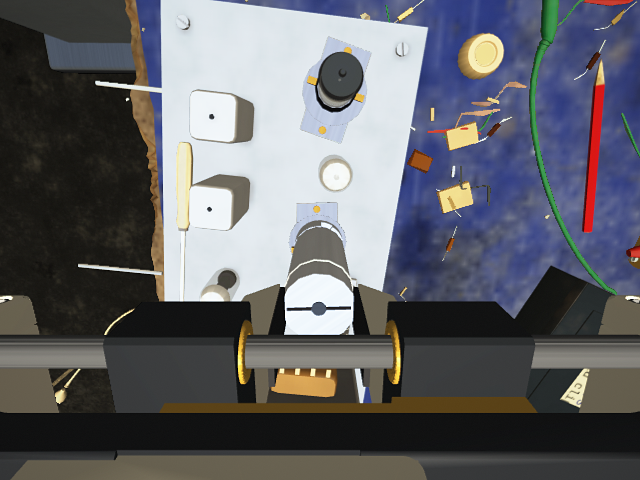

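The index line at (318,308) hasn't slipped relative to the fingers, and the can is still centred and pressed. Now I lift it straight up.

Call:
send_rows:
  deltas:
    - [[0, 0, 0.004], [0, 0, 0], 0.03]
    - [[0, 0, 0.006], [0, 0, 0], 0.03]
    - [[0, 0, 0.01], [0, 0, 0], 0.03]
    - [[0, 0, 0.014], [0, 0, 0], 0.03]
    - [[0, 0, 0.014], [0, 0, 0], 0.03]
    - [[0, 0, 0.014], [0, 0, 0], 0.03]
    - [[0, 0, 0.014], [0, 0, 0], 0.03]
    - [[0, 0, 0.016], [0, 0, 0], 0.03]
    - [[0, 0, 0.016], [0, 0, 0], 0.03]
    - [[0, 0, 0.012], [0, 0, 0], 0.03]
  force: 55

```text
clock: 7.45
position: [0.5149, -0.4059, 0.2522]
ee_rot: [2.219, 2.222, 0.0]
force: [0.1, 0.6, -1.3]
width: 0.343
```

```bash
python3 - <<'E'
from h import *
import json
np.set_printoptions(precision=4,suppress=True)
im=save('top','t5.png')
a=cv2.resize(im[180:280,395:555,::-1],(640,400),interpolation=cv2.INTER_CUBIC)
for i in range(2): p=camera_params('wrist'); im=save('wrist','w5.png')
s=arm.observe();print(s['position'],s['ee_rot'],s['width'],s['force'],np.degrees(2*np.arctan2(s['ee_rot'][1],s['ee_rot'][0])),s['joints'])
json.dump({k:np.array(v).tolist() for k,v in p.items()},open('w5.json','w'))
g=cv2.cvtColor(im,cv2.COLOR_RGB2GRAY); roi=g[293:323,299:339]<90; v,u=np.nonzero(roi)
l=cv2.fitLine(np.c_[u+299,v+293].astype(np.float32),cv2.DIST_L2,0,.01,.01).ravel(); h=s['position'][2]+.0315
P=[onz(p,l[2]+k*l[0],l[3]+k*l[1],h) for k in(-20,20)]; d=P[1]-P[0]; print(l,'can c',onz(p,l[2],l[3],h),'idx',np.degrees(np.arctan2(d[1],d[0])))
E
```

```text
[ 0.5151 -0.4059  0.2512] [2.219  2.2217 0.0004] 0.34779719068955184 [ 0.0976 -1.2423 -0.4207] 90.07019302741352 [ 0.8449  0.4877 -0.4101  1.3847  0.195   1.3073  0.4283]
[  0.9997  -0.0233 318.4203 307.3188] can c [ 0.5157 -0.4063  0.2827] idx 1.495405147621407
```

The can is clear of valve A. It needs to shift (+0.0103, +0.1042) and turn −19.5° to line up over holder B's pins.

Call:
send_rows:
  deltas:
    - [[0.0013, 0.013, 0], [0, 0, -0.0426], 0.03]
    - [[0.0013, 0.013, 0], [0, 0, -0.0426], 0.03]
    - [[0.0013, 0.013, 0], [0, 0, -0.0426], 0.03]
    - [[0.0013, 0.013, 0], [0, 0, -0.0426], 0.03]
    - [[0.0013, 0.013, 0], [0, 0, -0.0426], 0.03]
    - [[0.0013, 0.013, 0], [0, 0, -0.0426], 0.03]
    - [[0.0013, 0.013, 0], [0, 0, -0.0426], 0.03]
    - [[0.0012, 0.0132, 0], [0, 0, -0.0426], 0.03]
    - [[0, 0, 0], [0, 0, 0], 0.03]
    - [[0, 0, 0], [0, 0, 0], 0.03]
  force: 55

```text
clock: 8.6
position: [0.5246, -0.3018, 0.2498]
ee_rot: [-2.563, -1.816, 0.001]
force: [0.0, -0.8, 0.2]
width: 0.347
```

```bash
cat > chk.py <<'E'
from h import *
import sys
np.set_printoptions(precision=4,suppress=True)
for i in range(2): p=camera_params('wrist'); im=save('wrist',sys.argv[1])
s=arm.observe();print(s['clock'],s['position'],s['ee_rot'],s['width'],s['force'],np.degrees(2*np.arctan2(s['ee_rot'][1],s['ee_rot'][0])))
g=cv2.cvtColor(im,cv2.COLOR_RGB2GRAY); roi=g[293:323,299:339]<90; v,u=np.nonzero(roi)
l=cv2.fitLine(np.c_[u+299,v+293].astype(np.float32),cv2.DIST_L2,0,.01,.01).ravel(); h=s['position'][2]+.0315
P=[onz(p,l[2]+k*l[0],l[3]+k*l[1],h) for k in(-20,20)]; d=P[1]-P[0]; print(l,'can c',onz(p,l[2],l[3],h),'idx',np.degrees(np.arctan2(d[1],d[0])))
E
python3 chk.py w6.png
python3 - <<'E'
from h import *
t=get_image('top')[180:280,395:555,::-1]; s=get_image('scene')[150:240,330:450,::-1]
cv2.imwrite('pics/c6.png',np.vstack([cv2.resize(t,(480,300),interpolation=2),cv2.resize(s,(480,300),interpolation=2)]))
E
```

```text
8.7 [ 0.5245 -0.3026  0.2499] [-2.5649 -1.8139  0.0011] 0.34785997003270874 [-0.1737 -0.0675 -1.3994] -289.4632508701602
[  0.9997  -0.0254 318.803  307.3182] can c [ 0.5252 -0.3019  0.2814] idx -17.759027385962888
```

View pics/c6.png

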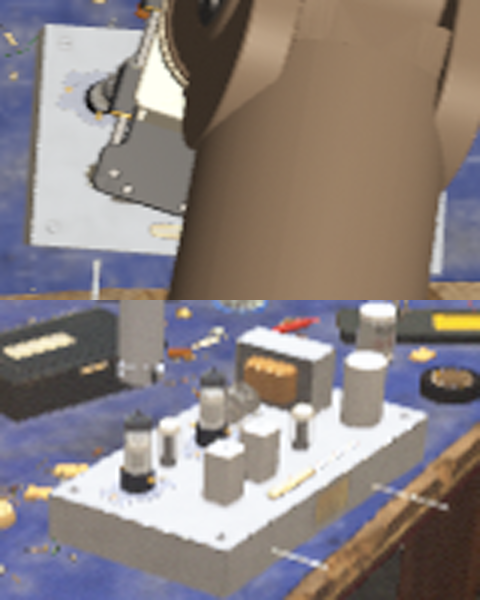

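Both valves appear fully seated. The can centre is at (0.5252, −0.3019) and the index at −17.8°, against targets of (0.5258, −0.302) and −18.0°. I'll lower it over the valve, stopping just above the skirt.

Call:
send_rows:
  deltas:
    - [[0.0005, 0, -0.01], [0, 0, 0], 0.03]
    - [[0, 0, -0.0103], [0, 0, 0], 0.03]
    - [[0, 0, -0.0103], [0, 0, 0], 0.03]
    - [[0, 0, -0.0103], [0, 0, 0], 0.03]
    - [[0, 0, -0.0103], [0, 0, 0], 0.03]
    - [[0, 0, -0.0103], [0, 0, 0], 0.03]
    - [[0, 0, -0.0103], [0, 0, 0], 0.03]
    - [[0, 0, -0.0103], [0, 0, 0], 0.03]
    - [[0, 0, -0.0099], [0, 0, 0], 0.03]
    - [[0, 0, 0], [0, 0, 0], 0.03]
  force: 55

```text
clock: 9.8
position: [0.5246, -0.3012, 0.1566]
ee_rot: [-2.563, -1.813, 0.002]
force: [0.5, -0.1, -1.6]
width: 0.342
```

```bash
python3 chk.py w7.png
```

```text
9.9 [ 0.5255 -0.3015  0.1583] [-2.5647 -1.8141  0.    ] 0.3450273648626999 [-1.2547 -1.0797 -0.2666] -289.4542674302725
[  0.9997  -0.0229 319.106  307.3333] can c [ 0.5259 -0.3007  0.1898] idx -17.931704634583397
```

Call:
send_rows:
  deltas:
    - [[0, -0.0005, -0.002], [0, 0, 0], 0.03]
    - [[0, 0, -0.002], [0, 0, 0], 0.03]
    - [[0, 0, -0.002], [0, 0, 0], 0.03]
    - [[0, 0, -0.002], [0, 0, 0], 0.03]
    - [[0, 0, -0.002], [0, 0, 0], 0.03]
    - [[0, 0, -0.002], [0, 0, 0], 0.03]
    - [[0, 0, -0.002], [0, 0, 0], 0.03]
    - [[0, 0, -0.002], [0, 0, 0], 0.03]
    - [[0, 0, 0], [0, 0, 0], 0.03]
    - [[0, 0, 0], [0, 0, 0], 0.03]
  force: 55

```text
clock: 10.9
position: [0.5255, -0.3021, 0.1425]
ee_rot: [2.565, 1.814, 0.0]
force: [-0.3, -0.3, 0.3]
width: 0.35
```

```bash
python3 chk.py w8.png
```

```text
11.0 [ 0.5255 -0.3021  0.1425] [2.5647 1.814  0.0001] 0.3476475889934106 [-1.1852  0.2781  1.3573] 70.54301853815666
[  0.9998  -0.0197 319.1324 307.3529] can c [ 0.5263 -0.3017  0.174 ] idx -18.178889812390636
```

Pins have entered: the rim is at about 14 mm with only spring force. Pressing.

Call:
send_rows:
  deltas:
    - [[0, 0, -0.002], [0, 0, 0], 0.03]
    - [[0, 0, -0.002], [0, 0, 0], 0.03]
    - [[0, 0, -0.002], [0, 0, 0], 0.03]
    - [[0, 0, -0.002], [0, 0, 0], 0.03]
    - [[0, 0, -0.002], [0, 0, 0], 0.03]
    - [[0, 0, -0.0017], [0, 0, 0], 0.03]
    - [[0, 0, 0], [0, 0, 0], 0.03]
    - [[0, 0, 0], [0, 0, 0], 0.03]
    - [[0, 0, 0], [0, 0, 0], 0.03]
    - [[0, 0, 0], [0, 0, 0], 0.03]
  force: 55

```text
clock: 12.0
position: [0.5259, -0.3023, 0.1315]
ee_rot: [2.564, 1.813, 0.001]
force: [-1.8, 1.8, 9.1]
width: 0.347
```

```bash
python3 chk.py w9.png
```

```text
12.1 [ 0.5259 -0.3023  0.1315] [2.564  1.8133 0.0008] 0.3459672064161223 [-1.7699  0.1665 10.1092] 70.5375298598072
[  1.      -0.0078 320.75   307.7222] can c [ 0.5272 -0.3023  0.163 ] idx -18.964059177147636
```

Call:
send_rows:
  deltas:
    - [[0, 0, 0], [0, 0, -0.137], 0.03]
    - [[0, 0, 0], [0, 0, -0.137], 0.03]
    - [[0, 0, 0], [0, 0, -0.137], 0.03]
    - [[0, 0, 0], [0, 0, -0.137], 0.03]
    - [[0, 0, 0], [0, 0, -0.137], 0.03]
    - [[0, 0, 0], [0, 0, -0.137], 0.03]
    - [[0, 0, 0], [0, 0, -0.137], 0.03]
    - [[0, 0, 0], [0, 0, -0.137], 0.03]
    - [[0, 0, 0], [0, 0, -0.13], 0.03]
    - [[0, 0, 0], [0, 0, 0], 0.03]
  force: 55

```text
clock: 13.1
position: [0.5268, -0.3027, 0.1319]
ee_rot: [3.14, 0.001, 0.005]
force: [-0.3, -0.1, 8.3]
width: 0.347
```

```bash
python3 chk.py w10.png
```

```text
13.2 [ 0.5268 -0.3026  0.1319] [3.1399 0.008  0.0043] 0.34819287879081734 [-0.6566  0.182   9.435 ] 0.29264327024072895
[  0.9998  -0.0175 320.8472 307.8055] can c [ 0.5274 -0.3038  0.1634] idx -88.68169735596842
```

Call:
send_rows:
  deltas:
    - [[0, 0, 0.001], [0, 0, 0], 0.03]
    - [[0, 0, 0.001], [0, 0, 0], 0.03]
    - [[0, 0, 0.001], [0, 0, 0], 0.03]
    - [[0, 0, 0.001], [0, 0, 0], 0.03]
    - [[0, 0, 0.001], [0, 0, 0], 0.03]
    - [[0, 0, 0.001], [0, 0, 0], 0.03]
    - [[0, 0, 0.0012], [0, 0, 0], 0.03]
    - [[0, 0, 0], [0, 0, 0], 0.03]
    - [[0, 0, 0], [0, 0, 0], 0.03]
    - [[0, 0, 0], [0, 0, 0], 0.03]
  force: 55

```text
clock: 14.2
position: [0.5257, -0.3023, 0.1377]
ee_rot: [3.141, 0.008, 0.001]
force: [2.4, -1.7, -0.8]
width: 0.346
```

```bash
python3 chk.py w11.png
```

```text
14.3 [ 0.5256 -0.3022  0.1378] [3.1413 0.0081 0.0004] 0.347273661671354 [ 3.6405 -2.2601 -1.1844] 0.2964250162591702
[  0.9999  -0.0119 320.4    307.6   ] can c [ 0.5264 -0.3032  0.1693] idx -88.93464647071765
```

Force went to about −1 N at a rim height of 9.6 mm, so the pins are in the notches. Releasing.

Call:
send_rows:
  deltas:
    - [[0, 0, 0], [0, 0, 0], 0.036]
    - [[0, 0, 0], [0, 0, 0], 0.04]
    - [[0, 0, 0], [0, 0, 0], 0.05]
    - [[0, 0, 0], [0, 0, 0], 0.06]
    - [[0, 0, 0], [0, 0, 0], 0.07]
    - [[0, 0, 0], [0, 0, 0], 0.08]
    - [[0, 0, 0], [0, 0, 0], 0.08]
    - [[0, 0, 0], [0, 0, 0], 0.08]
    - [[0, 0, 0], [0, 0, 0], 0.08]
    - [[0, 0, 0], [0, 0, 0], 0.08]

```text
clock: 15.3
position: [0.5254, -0.3021, 0.1378]
ee_rot: [3.142, 0.008, -0.0]
force: [0.0, -1.2, -0.3]
width: 0.87
```

```bash
python3 chk.py w12.png
```

```text
15.4 [ 0.5255 -0.302   0.1379] [ 3.1415  0.0082 -0.    ] 0.8709093220090564 [0.5549 0.3998 0.3758] 0.29957169983194815
[  0.9996  -0.0273 319.2871 306.0099] can c [ 0.527  -0.3025  0.1694] idx -87.95449939250432
```

Call:
send_rows:
  deltas:
    - [[0, 0, 0.01], [0, 0, 0], 0.08]
    - [[0, 0, 0.015], [0, 0, 0], 0.08]
    - [[0, 0, 0.015], [0, 0, 0], 0.08]
    - [[-0.01, 0, 0.015], [0, 0, 0], 0.08]
    - [[-0.015, 0, 0.015], [0, 0, 0], 0.08]
    - [[-0.015, 0, 0.015], [0, 0, 0], 0.08]
    - [[-0.015, 0, 0], [0, 0, 0], 0.08]
    - [[0, 0, 0], [0, 0, 0], 0.08]
    - [[0, 0, 0], [0, 0, 0], 0.08]
    - [[0, 0, 0], [0, 0, 0], 0.08]

```text
clock: 16.4
position: [0.4709, -0.3018, 0.2228]
ee_rot: [-3.141, -0.009, -0.0]
force: [-0.5, -0.5, 0.0]
width: 0.87
```

```bash
python3 - <<'E'
from h import *
np.set_printoptions(precision=4,suppress=True)
for i in range(2): p=camera_params('wrist'); im=save('wrist','w13.png')
print(arm.observe()['position'],arm.observe()['force'])
print('can top at',proj(p,[[.5258,-.302,.1695],[.5154,-.4057,.143]]))
s=get_image('scene')[150:240,330:450,::-1]
cv2.imwrite('pics/c13.png',np.hstack([cv2.resize(s,(320,240),interpolation=2),im[:,110:590,::-1][::2,::2]][0:1]+[cv2.resize(im[60:300,160:480,::-1],(480,240*480//320))[:240] ]))
cv2.imwrite('pics/c13.png',np.hstack([cv2.resize(s,(400,300)),cv2.resize(im[40:300,147:493,::-1],(400,300))]))
E
```

```text
[ 0.4709 -0.3018  0.2225] [ 0.7782 -0.6847 -0.7285]
can top at [[319.3723 171.0949]
 [463.0824 182.8928]]
```

View pics/c13.png

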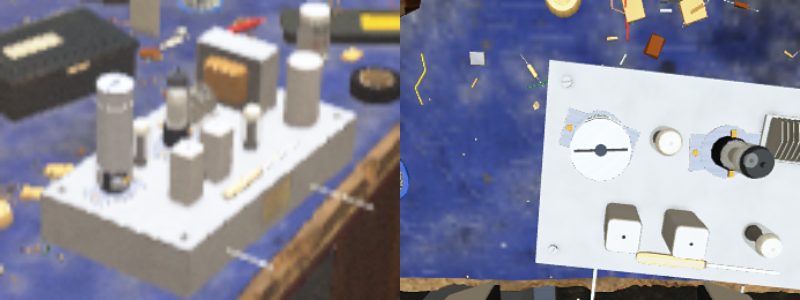

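The can top is at (320,170) against a prediction of (319,171), and the index is at −88°. Valve A's tip is no higher than when seated, and nothing else appears disturbed.

```bash
python3 -c "
from cell import job; print(job.sign_off())"
```

```text
the job is handed in; nothing more can be done
None
```

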